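# Pack the hammer heads in the latched finds crate

## Robot

A 6-joint arm with a two-finger parallel gripper is mounted at the origin on the work surface. World frame = base frame: x ahead of the robot, y to its left, z up, the work surface at z = 0. Lengths are in m, angles in rad, forces in N, time in s.
With the tool pointing down it reaches from about 0.375 to 0.9 m from the base axis. Payload 3.1 kg.
Tool frame: the origin (TCP) lies at the centre of the arm's flange, where the gripper is bolted on; the fingertips stand 182 mm ahead of it and the grasp point (between the pads) lies 164 mm ahead of it; z points along the fingers, y is the line along which they close (so a half turn about z gives the same grasp; the last joint's range is limited). The gripper opens to 87 mm and grips with 3 to 60 N. Pads are 19 mm wide; open, the fingers measure 117 mm over their backs; the gripper's body (75 mm by 190 mm) begins 51 mm behind the grasp point.
Start: joints at [-1.337, 0.527, 1.433, -0, 1.181, -0.178], TCP at [0.251, -0.572, 0.405] pointing down, gripper open.
Joint ranges: [-3.08, 3.08], [-0.75, 2.2], [0.22, 2.44], [-1.43, 4.57], [0, 2.65], [-2.85, 2.85]. Speed limits (rad/s): [2.79, 2.79, 3.14, 3.14, 3.14, 3.14].

## Interface

Orientations are given as a unit quaternion [x, y, z, w].
In Python, from rig import * gives the robot as it stands.
- The arm moves only by the tool move_arm, never from a script. Its argument "commands" is a list that holds one entry, the list of rows, each a list of 6 numbers: the shift along the tool's x, y, z in units of 40 mm (1.0 is 40 mm), then the turn, a rotation vector about the tool's x, y, z in rad. A call has 1 to 12 rows; each row is the pose to reach, as a shift and turn from the pose commanded when the call began, along the tool's axes at that moment; what a row does not reach only later rows make up. A row lasts 1/8 s, in which the tool goes at most 62.5 mm and 10.7 degrees, less where a joint would pass 70% of its speed; a pose out of reach is approached as far as the arm can. A call with a gripper value outside its range is refused whole. "claw" is the closure, from -1 (fully open) to 1 (shut), so that 0 is half open, set as the call begins (left out, the last holds). The fingers move at their own pace and stop on an object; "squeeze" is the grip in N (left out, the last holds). Time passes only in rows, so rows that repeat a pose let the fingers close. It gives the time, the measured TCP pose, the force, the opening and the grip force at its end, in the units of the state.
- get_obs(): the state, without advancing time (a new reading comes with each control period).
- camera(name): name is "scene" or "top" or "wrist"; returns a dict with "pixels" (400x640x3 uint8, blue, green, red), "range_z" (400x640 float32, m along the optical axis (not along the pixel's ray), 0 where there is no reading), "camera_matrix" (3x3 intrinsics, pixels), "D" ([k1, k2, p1, p2, k3] as OpenCV has them; the pictures are not rectified), "extrinsics" (4x4, takes a point from world to camera coordinates). Camera axes: x right, y up, looking along -z (the intrinsics and any distortion apply to the point x, -y, -z); pixel columns grow to the right and rows downward; lengths in m; the calibration is good to about 2 mm. A picture is of the moment at which its call begins.
- hand_in(): hands the job in; it is judged then, once.
The state is a dict: "time": time; "q": joint angles; "joint_velocities": joint speeds; "joint_torque": joint torques, N m; "position": TCP position; "tool_rot": TCP orientation; "ft_force": force on the tool from outside, world axes, zero at the start; "moment": the same for the moment, N m; "grip_width": finger opening in m; "grip_force": force on a finger pad.
Only numpy, scipy, OpenCV 4.12 (cv2) and the standard library are available. Lean on these libraries where they do the work, as an engineer would, in place of code of your own. Each camera call takes 0.05 s, during which the arm holds its last target. There are 200 camera calls.

## Task

Lift the gravity latch bar on the near side of the low plywood crate clear of its keeper and slide the lid fully open, then take every iron hammer head out of the compartments of the green sorting tray and lay them flat on the crate's floor, none on top of another. Leave the horseshoe and the pottery sherd in the tray. Finally slide the lid fully shut, lifting the latch bar over its keeper, and let the bar drop all the way into the notch.

Things in the scene. Friction and masses are not known exactly. Their poses are not given: they have to be found in the camera images.
- tray: fixed green sorting tray, 275 (x) x 345 (y) mm, six cells (two along x, three along y) of about 132 x 112 mm; floor top 5 mm and rim and dividers (4 mm thick) 17 mm above the bench; origin under its centre
- crate: fixed low plywood crate, origin under its centre. Inside 150 mm (x) by 220 mm (y), floor top 6 mm above the bench, walls 10 mm thick with tops at 56 mm; aluminium rails at x = +-90 mm, tops at 62 mm, from y = +130 to -370 mm. The lid slides along the crate's y: opening moves it towards -y, out along the rails
- keeper_notch (a point): middle of the notch bottom of the steel keeper outside the crate's -x wall, 40 mm above the bench, at (-112, 68, 40) mm in the crate's frame: two horns, tops at 63 mm, at y = 36..50 and y = 86..100 mm in the crate's frame, 16 mm thick in x, with the open-topped notch, 36 mm wide, between them
- lid (a joint): how far the plywood lid (166 x 236 x 8 mm, top at 65 mm) is open, m: 0 shut against its stop, 0.23 fully open (stop; the whole of the inside is then clear); about 1.5 N of friction, stays where it is left. No handle of its own: it is moved by the latch bar it carries (or by pushing)
- latch (a joint): angle of the steel latch bar, rad: 0 level (its lower stop; it falls there by its own weight, 0.12 kg in all, wherever the lid is, unless its tooth lies on a keeper horn), up to 0.7 as the nose rises. It must rise above 0.17 rad for the tooth to pass over a horn; at 0 with the lid shut the tooth is in the notch with 8 mm of play either way
- latch_tab (a point): grip point in the black upright tab on the latch bar: tab 12 mm thick (crate's x), 36 mm long (crate's y), its top 20 mm above this point, which lies 118 mm from the pivot towards the nose and 33 mm above it when level (105 mm above the bench). The tooth (20 mm long, 12 mm thick) hangs under the bar 138 mm from the pivot, its lower end 27 mm below pivot height
- latch_pivot (a point): pivot of the latch bar, on a bracket of the lid, moving with it; the hinge axis is the crate's x; with the lid shut it lies at (-112, -70, 72) mm in the crate's frame. From it the bar (12 x 14 mm) runs towards the crate's +y, its nose 150 mm from the pivot
- head1: a rusty iron hammer head without its handle, 90 mm long (its x), 28 mm wide (its y; 30 mm at the square face) and 30 mm high (its z; 32 mm at the face), about 0.45 kg, square face at -x, thinner 16 mm peen at +x, a dark round eye on top; lies in one cell of the tray; origin at its very centre. None when this one is absent
- head2: a rusty iron hammer head without its handle, 90 mm long (its x), 28 mm wide (its y; 30 mm at the square face) and 30 mm high (its z; 32 mm at the face), about 0.45 kg, square face at -x, thinner 16 mm peen at +x, a dark round eye on top; lies in one cell of the tray; origin at its very centre. None when this one is absent
- head3: a rusty iron hammer head without its handle, 90 mm long (its x), 28 mm wide (its y; 30 mm at the square face) and 30 mm high (its z; 32 mm at the face), about 0.45 kg, square face at -x, thinner 16 mm peen at +x, a dark round eye on top; lies in one cell of the tray; origin at its very centre. None when this one is absent
- head4: a rusty iron hammer head without its handle, 90 mm long (its x), 28 mm wide (its y; 30 mm at the square face) and 30 mm high (its z; 32 mm at the face), about 0.45 kg, square face at -x, thinner 16 mm peen at +x, a dark round eye on top; lies in one cell of the tray; origin at its very centre. None when this one is absent
- horseshoe: a rusty iron horseshoe of 12 mm round bar, about 96 x 85 mm, lying flat in one cell of the tray; stays in the tray; origin at its middle, 6 mm above what it lies on
- sherd: a flat reddish pottery sherd, about 100 x 55 x 10 mm, lying in one cell of the tray; stays in the tray; origin about at the middle of its underside
Mind the look-alikes: they are no part of the job. Leave any turquoise look-alike of the head3 alone. What is shaped like the head4 but blue is not meant.

How it is judged:
By the outcome, as a careful person would: the job done as asked, in the order asked, and still so for the second after the job is handed in, with the robot touching nothing.
Of head1, head2, head3, head4 only 3 to 4 are there at a start; the rules pass over those that are not, and their reading is None.
At some moment in a run one of head1, head2, head3, head4 may be knocked a few centimetres aside while the robot is not near it.
Once in a run the grip may slacken for a moment while it holds something.
It also fails if it takes over 208 s, if anything falls off the work surface, if the arm or the gripper's body presses on something with over 40 N, if the wrist force passes 120 N, or if a joint passes its speed limit or range.

## Working session

There is one attempt and no reset: what is moved stays moved. The work goes in short steps, Python scripts to look and compute and a tool call to move; the robot and the scene stay as the last step left them, time stands still between calls to the robot, and variables do not carry over. Pictures are saved under pics/ and viewed, at most 14 in all, crops included, and the job is handed in when it is done.

Besides the shell and the picture viewer there is one more tool, called after "Call:" as name([rows], argument=value, ...), one row to a line, values as JSON. move_arm: Moves the arm, as the interface text tells. Its arguments: {"type":"object","properties":{"commands":{"type":"array","items":{"type":"array","items":{"type":"array","items":{"type":"number"}}}},"claw":{"type":"number"},"squeeze":{"type":"number"}},"required":["commands"]}

```bash
ls; mkdir -p pics
cat > h.py <<'E'
from rig import *
import numpy as np, cv2
from scipy.spatial.transform import Rotation as R
def cloud(c):
    K=np.array(c["camera_matrix"]);D=np.array(c["D"],float);E=np.array(c["extrinsics"])
    z=c["range_z"];h,w=z.shape
    u,v=np.meshgrid(np.arange(w),np.arange(h))
    p=cv2.undistortPoints(np.stack([u.ravel(),v.ravel()],1).astype(np.float64)[:,None],K,D)[:,0]
    zz=z.ravel()
    P=np.stack([p[:,0]*zz,-p[:,1]*zz,-zz],1)
    W=(P-E[:3,3])@E[:3,:3]
    W[zz==0]=np.nan
    return W.reshape(h,w,3)
def rel(pos,quat=None,yaw=None):
    """shift (40mm units, tool axes) and rotvec from present pose; grasp pos world"""
    o=get_obs();Rt=R.from_quat(o["tool_rot"])
    return Rt.inv().apply(np.array(pos)-np.array(o["position"]))/0.04
E
python3 - <<'E'
from h import *
o=get_obs();print({k:np.round(v,3) for k,v in o.items()})
for n in("top","scene"):
    c=camera(n);cv2.imwrite(f"pics/{n}0.png",c["pixels"]);W=cloud(c);np.save(f"{n}0.npy",W)
    print(n,np.round(c["extrinsics"],3).tolist())
E
```

```text
pics
{'time': np.float64(0.0), 'q': array([-1.336,  0.528,  1.434, -0.   ,  1.181, -0.178]), 'joint_velocities': array([-0.   ,  0.002,  0.001, -0.   ,  0.   ,  0.001]), 'joint_torque': array([ 1.0000e-03, -4.4003e+01, -1.7659e+01,  6.3000e-02,  5.8000e-02,
       -0.0000e+00]), 'position': array([ 0.251, -0.572,  0.404]), 'tool_rot': array([ 0.979,  0.205, -0.   , -0.001]), 'ft_force': array([-0.201, -0.373, -0.114]), 'moment': array([ 0.025, -0.026, -0.024]), 'grip_force': np.float64(0.0), 'grip_width': np.float64(0.087)}
top [[0.016, -1.0, -0.012, 0.095], [0.994, 0.015, 0.106, -0.493], [-0.106, -0.013, 0.994, -1.351], [0.0, 0.0, 0.0, 1.0]]
scene [[0.818, 0.575, 0.009, -0.468], [-0.42, 0.588, 0.691, 0.096], [0.392, -0.569, 0.723, -1.332], [0.0, 0.0, 0.0, 1.0]]
```

View pics/top0.png

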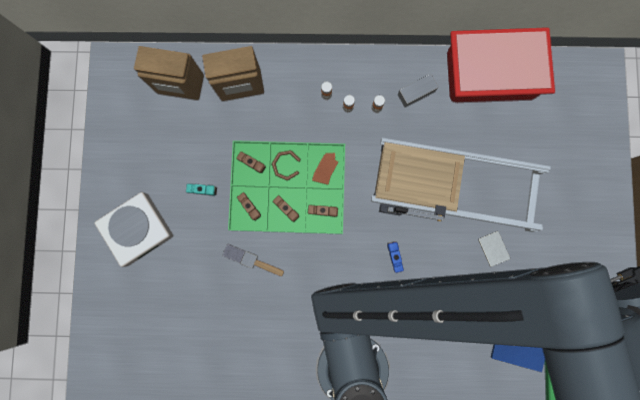

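View pics/scene0.png

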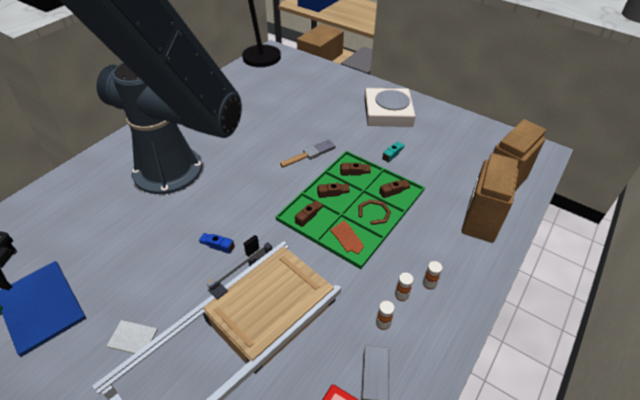

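Top view: crate around (420,180) with rails running right, latch bar along row 212 (tab ~(395,210)). There are four brown heads at (251,161), (248,206), (286,208) and (323,211), with the horseshoe at (286,165) and the sherd at (325,168). The blue and turquoise ones are decoys.

```bash
cat >> h.py <<'E'
def rect(W,m):
    P=W[m];P=P[~np.isnan(P[:,0])]
    r=cv2.minAreaRect((P[:,:2]*1000).astype(np.float32))
    return np.round(r[0],1),np.round(r[1],1),round(r[2],1),np.round(np.nanpercentile(P[:,2],[5,50,95])*1000,1),len(P)
def green_tray(im,W):
    hsv=cv2.cvtColor(im,cv2.COLOR_BGR2HSV)
    return (abs(hsv[...,0].astype(int)-60)<12)&(hsv[...,1]>100)&(W[...,2]<.06)
def heads(c,W,zmin=.024):
    """brown blobs"""
    hsv=cv2.cvtColor(c,cv2.COLOR_BGR2HSV)
    m=((hsv[...,0]<18)|(hsv[...,0]>170))&(hsv[...,2]<190)&(W[...,2]>zmin)&(W[...,2]<.06)
    n,l,s,_=cv2.connectedComponentsWithStats(m.astype(np.uint8))
    return [l==i for i in range(1,n) if s[i,4]>60]
E
python3 - <<'E'
from h import *
W=np.load("top0.npy");im=cv2.imread("pics/top0.png")
g=green_tray(im,W);g[:,360:]=0;g[:130]=0;g[245:]=0;print("tray",rect(W,g))
for m in heads(im,W):
    v,u=np.where(m); 
    if 130<v.mean()<240 and u.mean()<360: print("head",u.mean(),v.mean(),rect(W,m))
Z=W[...,2]
reg=np.zeros(Z.shape,bool);reg[120:240,365:560]=1
t=reg&(Z>.112)&(Z<.14);print("tab",rect(W,t))
b=reg&(Z>.069)&(Z<.085);print("bar",rect(W,b))
L=reg&(Z>.0535)&(Z<.069);print("lid/rails",rect(W,L))
for p in [(420,180),(391,210),(420,213),(440,213),(540,195),(300,190),(250,161)]:
    print(p,np.round(W[p[1],p[0]]*1000,1))
S=np.load("scene0.npy");si=cv2.imread("pics/scene0.png")
Zs=S[...,2];reg=np.zeros(Zs.shape,bool);reg[225:300,200:265]=1
k=reg&(Zs>.112)&(Zs<.14);print("tab scene",rect(S,k))
g=green_tray(si,S);g[:140]=0;g[270:]=0;g[:,:270]=0;g[:,430:]=0;print("tray s",rect(S,g))
for m in heads(si,S):
    v,u=np.where(m)
    if 140<v.mean()<270 and 270<u.mean()<430: print("head s",u.mean(),v.mean(),rect(S,m))
E
```

```text
tray (array([539.8, 204.7]), array([343.4, 272.8]), 89.1, array([-0.6,  4.6, 15.7]), 7892)
head 251.05188679245282 162.00471698113208 (array([611.1, 314.3]), array([86.1, 24.6]), 58.8, array([26.9, 33.9, 40.2]), 212)
head 248.5625 206.32142857142858 (array([476.7, 317. ]), array([86.4, 26.1]), 38.5, array([25.8, 33.8, 38.9]), 224)
head 285.9530516431925 208.72300469483568 (array([471.5, 204.5]), array([85.4, 23.1]), 46.1, array([25.9, 33.7, 40.1]), 213)
head 323.3240740740741 210.3564814814815 (array([466.3,  94.2]), array([81.8, 24.4]), 86.7, array([26.1, 34.2, 40. ]), 216)
tab (array([ 466.6, -124.4]), array([34.4, 11.7]), 81.2, array([116.6, 123.9, 127.8]), 60)
bar (array([ 538.5, -278.7]), array([420.7, 206.7]), 82.6, array([69.1, 71.4, 81.3]), 583)
lid/rails (array([ 538.1, -308.3]), array([504.1, 215. ]), 81.0, array([56.3, 63.4, 67.9]), 5893)
(420, 180) [ 557.2 -189.8   61.7]
(391, 210) [ 466.6 -103.2   74.9]
(420, 213) [ 459.  -186.    76.7]
(440, 213) [ 459.4 -241.9   82.6]
(540, 195) [ 526.  -567.2    0.6]
(300, 190) [530.  164.    5.4]
(250, 161) [612.3 315.1  32.8]
tab scene (array([ 464.9, -123.5]), array([35.4, 13.6]), 80.4, array([113.4, 121.7, 125.5]), 107)
tray s (array([539.1, 207.7]), array([349.6, 277.3]), 89.0, array([ 1.7,  5.2, 16.8]), 6911)
head s 354.18781725888323 167.253807106599 (array([479.1, 316.9]), array([86.5, 27.7]), 38.6, array([25.3, 32.7, 37.3]), 197)
head s 393.76190476190476 186.52813852813853 (array([613.1, 315.3]), array([89.2, 27.6]), 60.7, array([25. , 32.9, 37.7]), 231)
head s 331.72222222222223 188.10256410256412 (array([473.5, 206.1]), array([88.6, 27. ]), 47.0, array([24.6, 33.3, 37.6]), 234)
head s 307.5238095238095 211.765873015873 (array([468.5,  95.7]), array([88.7, 27.7]), 86.5, array([25. , 33.4, 38.1]), 252)
```

Crate yaw is about -9° and its origin is about (569,-189) mm, consistent between both cameras. I'll write a helper for the moves, then go above the tab.

```bash
cat >> h.py <<'E'
C0=np.array([569.,-189.]);CY=np.radians(-9)
def crate(x,y,z): c,s=np.cos(CY),np.sin(CY); return np.array([C0[0]+c*x-s*y,C0[1]+s*x+c*y,z])/1000
def step(g,ydeg,tilt=0.,show=True):
    """grasp point g (m), tool y direction angle (deg), tilt about that axis (rad)-> row"""
    o=get_obs();Rt=R.from_quat(o["tool_rot"])
    a=np.radians(ydeg);y=np.array([np.cos(a),np.sin(a),0]);z=np.array([0,0,-1.]);x=np.cross(y,z)
    T=R.from_rotvec(tilt*y)*R.from_matrix(np.stack([x,y,z],1))
    p=np.array(g)-T.apply([0,0,.164])
    sh=Rt.inv().apply(p-np.array(o["position"]))/.04
    rv=(Rt.inv()*T).as_rotvec()
    r=np.round(np.r_[sh,rv],3).tolist()
    if show: print(r)
    return r
def tabp(open_mm,th):
    # grip point; pivot at (-112,-70-open,72)
    y=118*np.cos(th)-33*np.sin(th);z=118*np.sin(th)+33*np.cos(th)
    return crate(-112,-70-open_mm+y,72+z)
E
python3 - <<'E'
from h import *
p=tabp(0,0);print(p)
step(p+[0,0,.06],-9);step(p+[0,0,.0],-9)
E
```

```text
[ 0.46588776 -0.1240703   0.105     ]
[9.422, -8.1, 1.89, -0.002, -0.001, -1.001]
[9.422, -8.097, 3.39, -0.002, -0.001, -1.001]
```

Call:
move_arm([
  [[3.1,-2.7,0,0,0,-0.33],[6.3,-5.4,0,0,0,-0.66],[9.42,-8.1,0.6,0,0,-1.0],[9.42,-8.1,1.2,0,0,-1.0],[9.42,-8.1,1.89,0,0,-1.0],[9.42,-8.1,1.89,0,0,-1.0],[9.42,-8.1,1.89,0,0,-1.0],[9.42,-8.1,1.89,0,0,-1.0],[9.42,-8.1,1.89,0,0,-1.0],[9.42,-8.1,1.89,0,0,-1.0],[9.42,-8.1,1.89,0,0,-1.0],[9.42,-8.1,1.89,0,0,-1.0]],
], claw=-1)

```text
time: 1.6
position: [0.4656, -0.126, 0.3295]
tool_rot: [0.762, 0.648, 0.0, 0.0]
ft_force: [1.4, -0.1, -0.1]
grip_width: 0.0874
grip_force: 0.0
```

Run:
```python
from h import *
p=tabp(0,0);step(p,-9)
c=camera("wrist");W=cloud(c);cv2.imwrite("pics/w1.png",c["pixels"]);Z=W[...,2]
m=(Z>.112)&(Z<.13)&(abs(W[...,0]-.466)<.04)&(abs(W[...,1]+.124)<.05);print("tab wrist",rect(W,m))
hsv=c["pixels"]
b=(Z>.072)&(Z<.085)&(abs(W[...,0]-.46)<.05);print("bar",rect(W,b))
```

```text
[0.05, -0.003, 1.513, 0.001, 0.0, -0.004]
tab wrist (array([ 463.5, -125.3]), array([35.3, 11.4]), 80.8, array([119.4, 125.7, 126.9]), 937)
bar (array([ 458.5, -165.9]), array([ 40.9, 142.6]), 4.3, array([72.4, 79.9, 81.1]), 821)
```

View pics/w1.png

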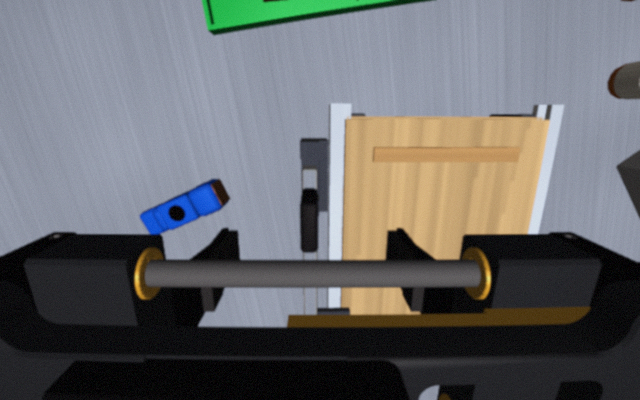

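The wrist view shows the black tab at (310,218), roughly central between the fingers, with the keeper around (313,150). I'll descend and grip.

Call:
move_arm([
  [[0.04,-0.03,0.5,0,0,0],[0.04,-0.03,1.0,0,0,0],[0.04,-0.03,1.5,0,0,0],[0.04,-0.03,1.5,0,0,0]],
])

```text
time: 2.15
position: [0.4644, -0.1233, 0.2683]
tool_rot: [0.761, 0.649, -0.001, -0.001]
ft_force: [0.4, -0.0, -0.0]
grip_width: 0.087
grip_force: 0.0
```

Call:
move_arm([
  [[0,0,0,0,0,0],[0,0,0,0,0,0],[0,0,0,0,0,0],[0,0,0,0,0,0],[0,0,0,0,0,0],[0,0,0,0,0,0],[0,0,0,0,0,0],[0,0,0,0,0,0]],
], claw=1, squeeze=20)

```text
time: 3.15
position: [0.465, -0.1227, 0.2691]
tool_rot: [0.761, 0.649, -0.0, -0.0]
ft_force: [0.5, -0.2, 0.4]
grip_width: 0.0149
grip_force: 0.0
```

Run:
```python
from h import *
print(get_obs()["position"],get_obs()["ft_force"])
b=np.array(step(tabp(0,0),-9))
for op,th in [(0,.1),(0,.2),(0,.3),(115,.3),(230,.3),(230,.15),(230,.0)]:
    print(op,th,np.round(np.array(step(tabp(op,th),-9,th,False))-b,3).tolist())
```

```text
[ 0.4649824  -0.12273725  0.2691065 ] [ 0.47330601 -0.15693289  0.43879997]
[-0.029, 0.028, 0.003, -0.0, -0.0, -0.001]
0 0.1 [-0.507, 0.0, -0.27, 0.0, 0.1, 0.0]
0 0.2 [-1.038, 0.001, -0.488, 0.0, 0.2, 0.0]
0 0.3 [-1.588, 0.001, -0.652, 0.0, 0.3, 0.0]
115 0.3 [-4.463, 0.004, -0.652, 0.0, 0.3, 0.0]
230 0.3 [-7.338, 0.006, -0.653, 0.0, 0.3, 0.0]
230 0.15 [-6.519, 0.006, -0.386, 0.0, 0.15, 0.0]
230 0.0 [-5.75, 0.005, -0.001, 0.0, 0.0, 0.0]
```

Call:
move_arm([
  [[0,0,0,0,0,0],[0,0,0,0,0,0],[0,0,0,0,0,0],[-0.25,0,-0.14,0,0.05,0],[-0.507,0,-0.27,0,0.1,0],[-0.77,0,-0.385,0,0.15,0],[-1.038,0,-0.488,0,0.2,0],[-1.31,0,-0.575,0,0.25,0],[-1.588,0,-0.652,0,0.3,0],[-1.588,0,-0.652,0,0.3,0],[-1.588,0,-0.652,0,0.3,0]],
])

```text
time: 4.53
position: [0.4545, -0.1854, 0.2949]
tool_rot: [0.752, 0.642, 0.113, -0.097]
ft_force: [-5.1, -1.3, 0.5]
grip_width: 0.0121
grip_force: 20.0
```

Run:
```python
from h import *
o=get_obs();print(o["grip_width"],o["grip_force"],o["moment"])
b=np.array(step(tabp(0,0.3),-9,.3))
for op,th in [(232,.3),(232,.15),(232,.0)]:
    print(op,th,np.round(np.array(step(tabp(op,th),-9,th,False))-b,3).tolist())
```

```text
0.01206153760656519 20.00016451398551 [-0.54902552  0.77973334  0.23779588]
[-0.026, 0.042, -0.012, -0.001, 0.001, -0.0]
232 0.3 [-5.543, 0.0, -1.708, 0.0, 0.0, 0.0]
232 0.15 [-4.84, 0.0, -1.213, 0.0, -0.15, 0.0]
232 0.0 [-4.218, 0.001, -0.618, 0.0, -0.3, 0.0]
```

Call:
move_arm([
  [[-0.3,0,-0.09,0,0,0],[-0.85,0,-0.262,0,0,0],[-1.4,0,-0.431,0,0,0],[-2.0,0,-0.616,0,0,0],[-2.6,0,-0.801,0,0,0],[-3.2,0,-0.986,0,0,0],[-3.8,0,-1.171,0,0,0],[-4.4,0,-1.356,0,0,0],[-4.9,0,-1.51,0,0,0],[-5.3,0,-1.633,0,0,0],[-5.5,0,-1.695,0,0,0],[-5.54,0,-1.708,0,0,0]],
])

```text
time: 6.02
position: [0.4182, -0.4136, 0.295]
tool_rot: [0.752, 0.641, 0.116, -0.1]
ft_force: [-2.6, 7.8, 5.7]
grip_width: 0.0119
grip_force: 20.0
```

Run:
```python
from h import *
c=camera("top");cv2.imwrite("pics/top1.png",c["pixels"]);o=get_obs();print(o["grip_width"],o["grip_force"],o["ft_force"])
b=np.array(step(tabp(230,0.3),-9,.3))
for op,th in [(230,.2),(230,.1),(230,.0)]:
    print(op,th,np.round(np.array(step(tabp(op,th),-9,th,False)),3).tolist())
```

```text
0.011880821478228927 20.000149735424202 [-2.47551629  7.09041128  5.0296131 ]
[-0.003, 0.044, -0.003, -0.001, -0.006, -0.002]
230 0.2 [0.472, 0.044, 0.319, -0.001, -0.106, -0.002]
230 0.1 [0.912, 0.044, 0.687, -0.001, -0.206, -0.002]
230 0.0 [1.314, 0.044, 1.097, -0.002, -0.306, -0.001]
```

View pics/top1.png

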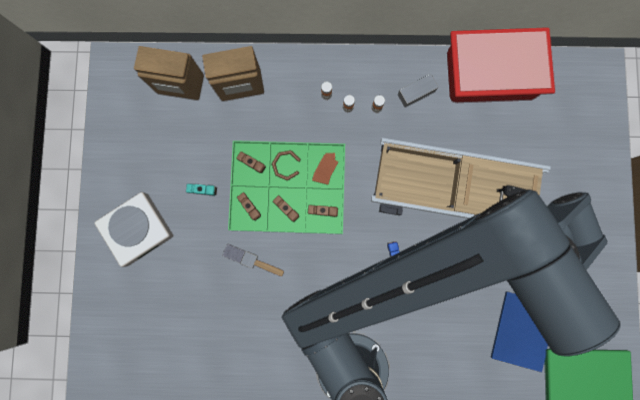

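The lid now covers (462–542, ~185) and the crate interior is clear from (380–460). A 7 N reaction means it is against the stop. I'll lower the bar and release.

Call:
move_arm([
  [[0.24,0,0.15,0,-0.05,0],[0.47,0,0.31,0,-0.1,0],[0.69,0,0.5,0,-0.15,0],[0.91,0,0.68,0,-0.2,0],[1.12,0,0.89,0,-0.255,0],[1.31,0,1.09,0,-0.306,0],[1.31,0,1.09,0,-0.306,0],[1.31,0,1.09,0,-0.306,0]],
])

```text
time: 7.08
position: [0.4284, -0.3502, 0.2687]
tool_rot: [0.761, 0.649, -0.001, -0.001]
ft_force: [-2.0, 9.0, 6.5]
grip_width: 0.0119
grip_force: 20.0
```

Call:
move_arm([
  [[0,0,0,0,0,0],[0,0,0,0,0,0],[0,0,0,0,0,0],[0,0,0,0,0,0],[0,0,-0.8,0,0,0],[0,0,-1.6,0,0,0],[0,0,-2.4,0,0,0],[0,0,-2.4,0,0,0]],
], claw=-0.1)

```text
time: 8.07
position: [0.4291, -0.3525, 0.3675]
tool_rot: [0.761, 0.649, -0.002, 0.005]
ft_force: [0.5, -0.1, -0.1]
grip_width: 0.0479
grip_force: 0.0
```

Run:
```python
from h import *
print(get_obs()["position"])
c=camera("top");W=cloud(c)
for m in heads(c["pixels"],W):
    v,u=np.where(m)
    if 130<v.mean()<240 and u.mean()<360: print("head",u.mean(),v.mean(),rect(W,m))
Z=W[...,2];t=(Z>.112)&(Z<.135);t[:,:400]=0;t[:150]=0;t[260:]=0;print("tab",rect(W,t))
step([.4674,.095,.16],-3.4)
```

```text
[ 0.42910426 -0.35251558  0.36746821]
head 251.25 162.11057692307693 (array([610.2, 314.2]), array([84.9, 24.5]), 61.1, array([27. , 34.3, 39.3]), 208)
head 248.76363636363635 206.4318181818182 (array([476.8, 316. ]), array([86.7, 25.1]), 37.5, array([26.4, 33.9, 39.7]), 220)
head 285.90384615384613 208.64903846153845 (array([471.5, 204.4]), array([85.1, 23.1]), 46.1, array([26.4, 34. , 39.6]), 208)
head 322.8552036199095 210.31674208144796 (array([466.2,  94.3]), array([82.1, 24.3]), 86.6, array([26.3, 33.6, 39.5]), 221)
tab (array([ 430.6, -351.6]), array([37.4, 12. ]), 81.8, array([114.8, 122.7, 127.7]), 66)
[11.197, -0.805, 0.955, 0.002, 0.008, -0.099]
```

Call:
move_arm([
  [[11.2,-0.8,0,0,0,-0.1],[11.2,-0.8,0,0,0,-0.1],[11.2,-0.8,0,0,0,-0.1],[11.2,-0.8,0,0,0,-0.1],[11.2,-0.8,0,0,0,-0.1],[11.2,-0.8,0,0,0,-0.1],[11.2,-0.8,0,0,0,-0.1],[11.2,-0.8,0.9,0,0,-0.1],[11.2,-0.8,1.8,0,0,-0.1],[11.2,-0.8,2.6,0,0,-0.1],[11.2,-0.8,2.6,0,0,-0.1]],
])

```text
time: 9.5
position: [0.4659, 0.0951, 0.2554]
tool_rot: [0.727, 0.686, -0.005, -0.001]
ft_force: [-0.6, 0.9, 0.2]
grip_width: 0.0479
grip_force: 0.0
```

Run:
```python
from h import *
c=camera("wrist");W=cloud(c);cv2.imwrite("pics/w2.png",c["pixels"])
for m in heads(c["pixels"],W):
    print("head",rect(W,m))
step([.4674,.095,.027],-3.4)
```

```text
head (array([470.5, 204.9]), array([87.7, 28.1]), 47.0, array([28.1, 36.3, 38.7]), 5688)
head (array([465.3, 101.6]), array([75.1, 27.3]), 86.5, array([27.6, 35.9, 38.1]), 3552)
head (array([625.4, -78.4]), array([ 3.1, 19.5]), 79.7, array([25.3, 32.9, 41.2]), 120)
[0.01, 0.027, 1.645, -0.005, 0.006, 0.001]
```

View pics/w2.png

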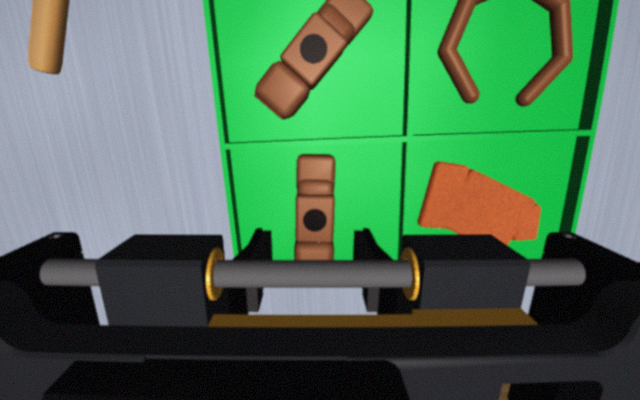

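Head at (315,210) is aligned between the fingers. I'll descend, grip and lift.

Call:
move_arm([
  [[0,0,0.5,0,0,0],[0,0,1.0,0,0,0],[0,0,1.4,0,0,0],[0,0,1.64,0,0,0],[0,0,1.64,0,0,0]],
])

```text
time: 10.18
position: [0.4674, 0.0946, 0.1928]
tool_rot: [0.727, 0.686, -0.002, 0.002]
ft_force: [0.8, 0.1, 0.5]
grip_width: 0.0478
grip_force: 0.0
```

Call:
move_arm([
  [[0,0,0,0,0,0],[0,0,0,0,0,0],[0,0,0,0,0,0],[0,0,0,0,0,0],[0,0,0,0,0,0],[0,0,-0.6,0,0,0],[0,0,-1.4,0,0,0],[0,0,-2.4,0,0,0],[0,0,-3.2,0,0,0],[0,0,-3.5,0,0,0],[0,0,-3.5,0,0,0]],
], claw=1, squeeze=40)

```text
time: 11.55
position: [0.4673, 0.0955, 0.3325]
tool_rot: [0.727, 0.686, -0.002, 0.002]
ft_force: [-0.8, -0.3, -5.4]
grip_width: 0.0278
grip_force: 39.9
```

Run:
```python
from h import *
step(crate(37,-56,.16),-9);step(crate(37,-56,.029),-9)
```

```text
[-8.414, 3.733, 4.258, 0.0, 0.006, 0.099]
[-8.414, 3.733, 4.261, 0.0, 0.006, 0.099]
```

Call:
move_arm([
  [[-8.41,3.73,0,0,0,0.1],[-8.41,3.73,0,0,0,0.1],[-8.41,3.73,0,0,0,0.1],[-8.41,3.73,0,0,0,0.1],[-8.41,3.73,0,0,0,0.1],[-8.41,3.73,0,0,0,0.1],[-8.41,3.73,0,0,0,0.1],[-8.41,3.73,1.0,0,0,0.1],[-8.41,3.73,1.7,0,0,0.1],[-8.41,3.73,1.7,0,0,0.1]],
])

```text
time: 12.8
position: [0.5948, -0.2477, 0.2615]
tool_rot: [0.761, 0.649, -0.004, -0.004]
ft_force: [-0.1, 0.6, -4.8]
grip_width: 0.0276
grip_force: 40.0
```

Run:
```python
from h import *
print(get_obs()["grip_width"],get_obs()["ft_force"])
step(crate(37,-56,30),-9)
c=camera("wrist");W=cloud(c);cv2.imwrite("pics/w3.png",c["pixels"])
```

```text
0.02761293476488098 [-0.139674    0.56941059 -4.76322379]
[-0.049, 0.077, 1.686, -0.011, 0.001, -0.001]
```

View pics/w3.png

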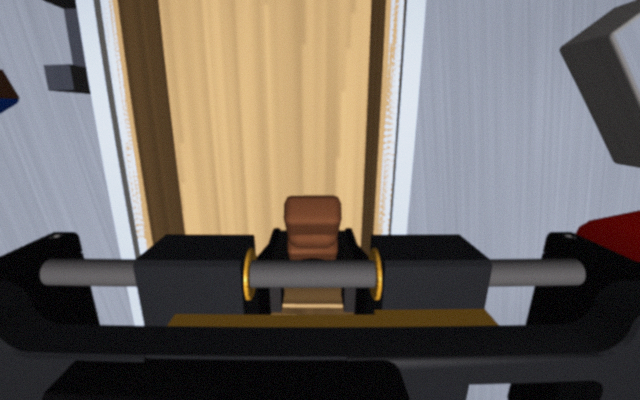

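Head held, and the crate interior spans columns ~175–375. I'll lower and release with a narrow opening.

Call:
move_arm([
  [[-0.05,0.08,0.6,0,0,0],[-0.05,0.08,1.1,0,0,0],[-0.05,0.08,1.5,0,0,0],[-0.05,0.08,1.68,0,0,0],[-0.05,0.08,1.69,0,0,0]],
])

```text
time: 13.48
position: [0.6021, -0.2473, 0.2063]
tool_rot: [0.761, 0.649, 0.002, 0.002]
ft_force: [0.4, 20.4, 30.1]
grip_width: 0.0296
grip_force: 40.1
```

Call:
move_arm([
  [[0,0,0.0,0,0,0],[0,0,0,0,0,0],[0,0,0,0,0,0],[0,0,-0.8,0,0,0],[0,0,-1.8,0,0,0],[0,0,-3.0,0,0,0],[0,0,-3.5,0,0,0],[0,0,-3.5,0,0,0]],
], claw=0.12)

```text
time: 14.48
position: [0.6, -0.2523, 0.3405]
tool_rot: [0.761, 0.649, -0.002, 0.004]
ft_force: [-0.1, 0.0, -0.0]
grip_width: 0.0383
grip_force: 0.0
```

```bash
cat >> h.py <<'E'
def look():
    c=camera("top");W=cloud(c)
    for m in heads(c["pixels"],W):
        v,u=np.where(m)
        if 130<v.mean()<240 and u.mean()<470: print("head",rect(W,m))
E
python3 - <<'E'
from h import *
look();step([.4725,.2052,.16],-43.5)
E
```

```text
head (array([611.5, 314.4]), array([85.6, 25. ]), 59.1, array([26. , 34.3, 40.1]), 203)
head (array([ 610.4, -214.7]), array([59.5, 27. ]), 76.1, array([26. , 32.9, 40.2]), 165)
head (array([477. , 316.2]), array([87. , 24.7]), 37.7, array([26.1, 33.7, 39.2]), 228)
head (array([471.5, 204.4]), array([85.8, 23.1]), 46.1, array([27. , 34. , 39.4]), 207)
head (array([431. , 575.7]), array([109.7,   7.4]), 32.5, array([26.6, 41.8, 48.7]), 65)
[10.784, -4.941, 0.301, 0.002, 0.006, 0.6]
```

Contact came early (30 N at z 12 mm high), so I'll check how the head lies.

Run:
```python
from h import *
a=camera("wrist");c=camera("scene");W=cloud(c)
im=np.vstack([a["pixels"][:,:,:][100:400], cv2.resize(c["pixels"][220:370,160:480],(640,300))])
cv2.imwrite("pics/c4.png",im)
for m in heads(c["pixels"],W):
    v,u=np.where(m)
    P=W[m]
    if np.nanmean(P[:,1])<-.1:print(rect(W,m),u.mean(),v.mean())
```

```text
(array([ 485.4, -242.3]), array([82.3, 12.9]), 84.5, array([25.7, 40.9, 54.9]), 254) 224.1496062992126 300.96456692913387
(array([ 614.1, -232.7]), array([96.5, 48.8]), 79.1, array([25.3, 35.3, 54.5]), 482) 270.1099585062241 330.8402489626556
```

View pics/c4.png

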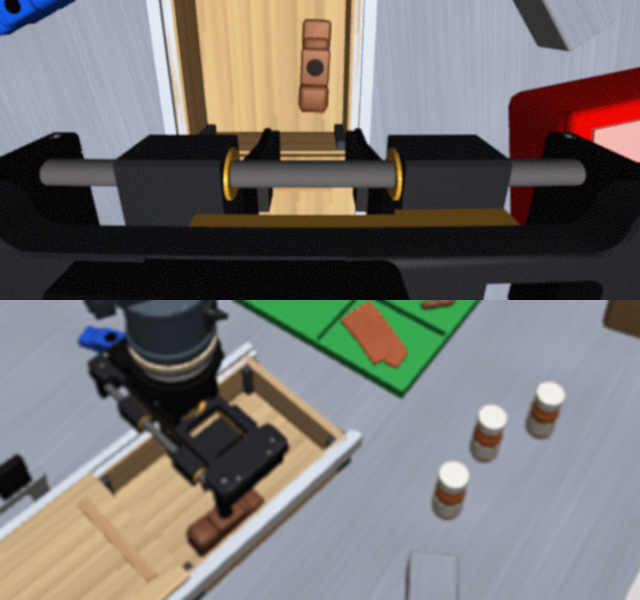

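The head lies flat near the far (+x) wall. I'll measure it and the lid's edge with the wrist camera.

Run:
```python
from h import *
def tocr(P): 
    c,s=np.cos(CY),np.sin(CY);d=P[...,:2]*1000-C0
    return np.stack([c*d[...,0]+s*d[...,1],-s*d[...,0]+c*d[...,1],P[...,2]*1000],-1)
a=camera("wrist");W=cloud(a);Q=tocr(W)
hsv=cv2.cvtColor(a["pixels"],cv2.COLOR_BGR2HSV)
for u,v in [(315,120),(312,210),(303,165),(328,165),(260,150),(165,150),(185,150),(365,150),(345,160),(340,232),(208,232),(270,228),(270,236),(270,243),(270,250),(270,255),(315,300),(270,300)]:
    print((u,v),np.round(Q[v,u],0),hsv[v,u])
```

```text
(315, 120) [41. 10. 26.] [ 15 127 141]
(312, 210) [ 38. -75.  40.] [  9 149 120]
(303, 165) [ 30. -31.  37.] [ 11 137 125]
(328, 165) [ 54. -31.  37.] [ 11 123 172]
(260, 150) [-15. -21.   8.] [ 18 101 227]
(165, 150) [-87. -14.  64.] [109  28 203]
(185, 150) [-77. -16.  46.] [ 17 133  92]
(365, 150) [ 84. -14.  63.] [110  27 225]
(345, 160) [ 73. -31.   7.] [ 17 112 180]
(340, 232) [  67. -103.   29.] [ 0  9 30]
(208, 232) [ -70. -103.   30.] [161  70  29]
(270, 228) [  -9. -107.    7.] [ 18 108 142]
(270, 236) [ 16. -50. 164.] [162  61  21]
(270, 243) [ 17. -49. 175.] [160  55  14]
(270, 250) [ 18. -49. 184.] [165  27  19]
(270, 255) [ 19. -49. 189.] [90 32  8]
(315, 300) [  41. -160.   65.] [ 18  99 220]
(270, 300) [ 20. -66. 201.] [ 18 112  50]
```

Run:
```python
from h import *
step(crate(39,-32,28.5),-9)
```

```text
[0.639, -0.001, 3.607, -0.003, 0.005, -0.001]
```

Call:
move_arm([
  [[0.64,0,1.0,0,0,0],[0.64,0,2.0,0,0,0],[0.64,0,2.8,0,0,0],[0.64,0,3.3,0,0,0],[0.64,0,3.6,0,0,0],[0.64,0,3.6,0,0,0]],
])

```text
time: 15.42
position: [0.6034, -0.227, 0.194]
tool_rot: [0.761, 0.649, -0.003, 0.001]
ft_force: [-0.0, -0.1, 0.4]
grip_width: 0.0382
grip_force: 0.3
```

Call:
move_arm([
  [[0,0,0,0,0,0],[0,0,0,0,0,0],[0,0,0,0,0,0],[0,0,0,0,0,0],[0,0,-0.1,0,0,0],[-0.2,0,-0.15,0,0,0],[-0.4,0,-0.15,0,0,0],[-0.58,0,-0.15,0,0,0],[-0.58,0,-0.05,0,0,0],[-0.58,0,0,0,0,0],[-0.58,0,0,0,0,0]],
], claw=1)

```text
time: 16.8
position: [0.5999, -0.2504, 0.196]
tool_rot: [0.76, 0.649, -0.003, 0.003]
ft_force: [-3.2, -2.4, 3.9]
grip_width: 0.0277
grip_force: 39.9
```

Call:
move_arm([
  [[0,0,0.0,0,0,0],[0,0,0,0,0,0],[0,0,0,0,0,0],[0,0,-0.8,0,0,0],[0,0,-1.8,0,0,0],[0,0,-3.0,0,0,0],[0,0,-3.5,0,0,0],[0,0,-3.5,0,0,0]],
], claw=0.12)

```text
time: 17.8
position: [0.6006, -0.2491, 0.3369]
tool_rot: [0.761, 0.649, -0.001, 0.004]
ft_force: [-0.1, 0.4, -0.9]
grip_width: 0.0385
grip_force: 0.0
```

```bash
cat >> h.py <<'E'
def tocr(P): 
    c,s=np.cos(CY),np.sin(CY);d=P[...,:2]*1000-C0
    return np.stack([c*d[...,0]+s*d[...,1],-s*d[...,0]+c*d[...,1],P[...,2]*1000],-1)
def wlook(name=None,cr=False):
    a=camera("wrist");W=cloud(a)
    if name: cv2.imwrite(f"pics/{name}.png",a["pixels"])
    hsv=cv2.cvtColor(a["pixels"],cv2.COLOR_BGR2HSV)
    for m in heads(a["pixels"],W):
        if m.sum()>500: print(rect(tocr(W)/1000 if cr else W,m))
E
python3 - <<'E'
from h import *
wlook(cr=True);look();step([.4725,.2052,.16],-43.5)
E
```

```text
(array([-76.3,   0.7]), array([206.7,   5.8]), 89.4, array([26. , 42.2, 56.3]), 3083)
(array([ -2.4, 106.3]), array([  7.4, 132.2]), 88.5, array([24.8, 33.8, 41.5]), 976)
(array([72.8, -0.4]), array([  4.1, 206.3]), 0.2, array([25.8, 43.1, 56.9]), 908)
(array([ 40. , -58.8]), array([29.7, 90. ]), 0.3, array([28.2, 37.2, 39.8]), 2486)
(array([303.6, -63.2]), array([155.9,  56.7]), 39.5, array([26.1, 42.2, 58.3]), 3131)
(array([  40.2, -109.2]), array([64.7, 10.2]), 0.2, array([25.9, 42.7, 57. ]), 741)
(array([ 272.3, -181.1]), array([ 3.1, 63.9]), 11.8, array([25.7, 40.8, 54.7]), 655)
head (array([611.1, 314.4]), array([85.5, 24.8]), 60.5, array([26.7, 34.3, 40.6]), 209)
head (array([ 605.7, -224.9]), array([35. , 26.3]), 80.8, array([24.4, 29.7, 35.7]), 89)
head (array([477.1, 316.2]), array([86.7, 24.9]), 37.5, array([26.6, 33.6, 39.4]), 221)
head (array([471.5, 204.4]), array([85.4, 23.1]), 46.1, array([25.7, 34.6, 40. ]), 208)
[10.708, -4.924, 0.199, 0.0, 0.006, 0.601]
```

Call:
move_arm([
  [[10.7,-4.92,0,0,0,0.6],[10.7,-4.92,0,0,0,0.6],[10.7,-4.92,0,0,0,0.6],[10.7,-4.92,0,0,0,0.6],[10.7,-4.92,0,0,0,0.6],[10.7,-4.92,0,0,0,0.6],[10.7,-4.92,0,0,0,0.6],[10.7,-4.92,0,0,0,0.6],[10.7,-4.92,1.0,0,0,0.6],[10.7,-4.92,2.0,0,0,0.6],[10.7,-4.92,2.0,0,0,0.6]],
], claw=-0.1)

```text
time: 19.27
position: [0.4711, 0.2038, 0.2487]
tool_rot: [0.918, 0.395, -0.007, 0.001]
ft_force: [-1.2, -0.1, -0.2]
grip_width: 0.0481
grip_force: 0.0
```

```bash
sed -i 's/C0=np.array(\[569.,-189.\])/C0=np.array([567.3,-188.7])/' h.py
python3 - <<'E'
from h import *
wlook();step([.472,.205,.028],-43.5)
E
```

```text
(array([475.5, 316.4]), array([88.3, 27.9]), 38.8, array([27. , 35.8, 38.6]), 6510)
(array([475.8, 211.2]), array([74.2, 26.5]), 46.5, array([27.6, 35.9, 38. ]), 3661)
[0.031, -0.02, 1.461, -0.0, 0.01, 0.001]
```

Call:
move_arm([
  [[0.03,-0.02,0.5,0,0,0],[0.03,-0.02,1.0,0,0,0],[0.03,-0.02,1.3,0,0,0],[0.03,-0.02,1.46,0,0,0],[0.03,-0.02,1.46,0,0,0]],
])

```text
time: 19.95
position: [0.4733, 0.2051, 0.1941]
tool_rot: [0.919, 0.395, -0.002, 0.003]
ft_force: [0.3, 0.1, -0.2]
grip_width: 0.0475
grip_force: 0.0
```

Call:
move_arm([
  [[0,0,0,0,0,0],[0,0,0,0,0,0],[0,0,0,0,0,0],[0,0,0,0,0,0],[0,0,0,0,0,0],[0,0,-0.6,0,0,0],[0,0,-1.4,0,0,0],[0,0,-2.4,0,0,0],[0,0,-3.2,0,0,0],[0,0,-3.5,0,0,0],[0,0,-3.5,0,0,0]],
], claw=1, squeeze=50)

```text
time: 21.32
position: [0.4732, 0.2058, 0.3337]
tool_rot: [0.919, 0.395, -0.001, 0.003]
ft_force: [1.2, 0.4, -4.9]
grip_width: 0.0276
grip_force: 50.0
```

Run:
```python
from h import *
print(get_obs()["moment"],get_obs()["grip_width"])
step(crate(-37,-56,160),-9)
```

```text
[ 0.02391637 -0.02342883 -0.0685134 ] 0.027613412570403777
[-7.223, 8.516, 0.31, 0.002, 0.006, -0.601]
```

Call:
move_arm([
  [[-7.22,8.52,0,0,0,-0.6],[-7.22,8.52,0,0,0,-0.6],[-7.22,8.52,0,0,0,-0.6],[-7.22,8.52,0,0,0,-0.6],[-7.22,8.52,0,0,0,-0.6],[-7.22,8.52,0,0,0,-0.6],[-7.22,8.52,0,0,0,-0.6],[-7.22,8.52,0,0,0,-0.6],[-7.22,8.52,0.9,0,0,-0.6],[-7.22,8.52,1.7,0,0,-0.6],[-7.22,8.52,1.7,0,0,-0.6]],
])

```text
time: 22.7
position: [0.5204, -0.2376, 0.264]
tool_rot: [0.761, 0.649, -0.004, -0.003]
ft_force: [0.1, 0.5, -4.6]
grip_width: 0.0277
grip_force: 50.0
```

Run:
```python
from h import *
print(get_obs()["moment"],get_obs()["grip_width"])
step(crate(-37,-56,29.5),-9)
a=camera("wrist");Q=tocr(cloud(a));Z=Q[...,2]
c=camera("scene");S=tocr(cloud(c));im=c["pixels"];hsv=cv2.cvtColor(im,cv2.COLOR_BGR2HSV)
m=(S[...,2]>62)&(S[...,2]<125)&(abs(S[...,0]+37)<30)&(abs(S[...,1]+56)<70)&(hsv[...,0]<18)&(hsv[...,1]>80)
P=S[m];print(len(P));
for y in range(-110,10,10):
    k=P[(P[:,1]>=y)&(P[:,1]<y+10)]
    if len(k): print(y,len(k),np.round(k[:,2].min()),np.round(k[:,2].max()))
```

```text
[ 0.05660876 -0.10750269  0.0255257 ] 0.027727192071559128
[-0.007, 0.059, 1.763, -0.01, 0.001, -0.001]
308
-110 3 63.0 64.0
-100 97 80.0 111.0
-90 78 77.0 110.0
-80 28 77.0 109.0
-70 9 79.0 93.0
```

Head is level (bottom 77–80, top 110 mm). I'll lower and release.

Call:
move_arm([
  [[0,0.06,0.6,0,0,0],[0,0.06,1.1,0,0,0],[0,0.06,1.5,0,0,0],[0,0.06,1.7,0,0,0],[0,0.06,1.75,0,0,0],[0,0.06,1.75,0,0,0]],
])

```text
time: 23.55
position: [0.5233, -0.2386, 0.2017]
tool_rot: [0.76, 0.65, -0.003, 0.0]
ft_force: [-9.2, 1.9, 16.7]
grip_width: 0.0278
grip_force: 54.5
```

Call:
move_arm([
  [[0,0,0.0,0,0,0],[0,0,0,0,0,0],[0,0,0,0,0,0],[0,0,-0.8,0,0,0],[0,0,-1.8,0,0,0],[0,0,-3.0,0,0,0],[0,0,-3.5,0,0,0],[0,0,-3.5,0,0,0]],
], claw=0.12)

```text
time: 24.55
position: [0.5256, -0.2388, 0.3403]
tool_rot: [0.761, 0.649, -0.001, 0.005]
ft_force: [1.0, -1.5, 0.1]
grip_width: 0.038
grip_force: 0.0
```

Run:
```python
from h import *
wlook(cr=True);look();step([.4770,.3166,.16],-51.5)
```

```text
(array([-77.4,  -0.7]), array([205.5,   7.4]), 89.7, array([26.3, 43. , 57. ]), 1138)
(array([ -0.3, 105.8]), array([132.1,   6. ]), 0.0, array([24.9, 33.2, 39.5]), 859)
(array([73.3,  0.5]), array([205.6,   5. ]), 89.8, array([25.9, 42.5, 56.5]), 2725)
(array([-35.2, -56.7]), array([89.4, 29.8]), 89.7, array([28.4, 37.1, 39.8]), 2475)
(array([ 16.6, -68.2]), array([ 30. , 103.7]), 21.3, array([28. , 37.1, 41.1]), 2637)
(array([275.8, -69.1]), array([83.7, 32.1]), 46.3, array([25.7, 41.9, 58.3]), 2080)
(array([ -31.4, -112.7]), array([ 8.6, 69.7]), 84.5, array([25.8, 41.5, 56.9]), 841)
head (array([610.7, 314.1]), array([85.9, 24.5]), 60.2, array([26.9, 34. , 40.4]), 212)
head (array([ 570.5, -236.4]), array([27.7, 58.4]), 15.3, array([25.1, 31.6, 39.5]), 163)
head (array([ 530. , -215.5]), array([44.6, 27.6]), 81.8, array([24.7, 30.9, 38.3]), 130)
head (array([477.4, 316. ]), array([85.9, 25.7]), 36.4, array([26. , 33.9, 39.2]), 217)
[13.513, -3.357, 0.269, 0.002, 0.005, 0.741]
```

Run:
```python
from h import *
a=camera("wrist");cv2.imwrite("pics/w5.png",a["pixels"])
```

```text
(no output)
```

View pics/w5.png

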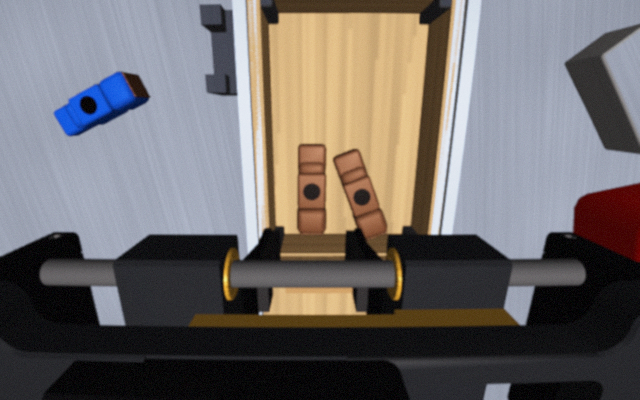

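Both heads lie flat: (312,190) straight and (360,195) askew (knocked aside). The +y half of the crate is free for the other two. On to the third head.

Call:
move_arm([
  [[13.5,-3.36,0,0,0,0.74],[13.5,-3.36,0,0,0,0.74],[13.5,-3.36,0,0,0,0.74],[13.5,-3.36,0,0,0,0.74],[13.5,-3.36,0,0,0,0.74],[13.5,-3.36,0,0,0,0.74],[13.5,-3.36,0,0,0,0.74],[13.5,-3.36,0,0,0,0.74],[13.5,-3.36,0.2,0,0,0.74],[13.5,-3.36,1.2,0,0,0.74],[13.5,-3.36,2.0,0,0,0.74],[13.5,-3.36,2.0,0,0,0.74]],
], claw=-0.1)

```text
time: 26.2
position: [0.4752, 0.3152, 0.2515]
tool_rot: [0.944, 0.33, -0.006, 0.003]
ft_force: [-0.1, -0.5, -0.1]
grip_width: 0.0477
grip_force: 0.0
```

Run:
```python
from h import *
wlook();step([.4768,.3166,.028],-51.5)
```

```text
(array([608.2, 314.7]), array([85.9, 28. ]), 59.9, array([27. , 36.2, 38.8]), 6328)
(array([480.1, 321.7]), array([76.2, 27. ]), 38.5, array([27.6, 35.9, 38.2]), 3709)
[0.046, -0.019, 1.531, 0.003, 0.009, 0.001]
```

Call:
move_arm([
  [[0.04,0,0.5,0,0,0],[0.04,0,1.0,0,0,0],[0.04,0,1.35,0,0,0],[0.04,0,1.53,0,0,0],[0.04,0,1.53,0,0,0]],
])

```text
time: 26.88
position: [0.4781, 0.3161, 0.1941]
tool_rot: [0.944, 0.33, -0.001, 0.003]
ft_force: [0.2, 0.7, 0.7]
grip_width: 0.0478
grip_force: 0.0
```

Call:
move_arm([
  [[0,0,0,0,0,0],[0,0,0,0,0,0],[0,0,0,0,0,0],[0,0,0,0,0,0],[0,0,0,0,0,0],[0,0,-0.6,0,0,0],[0,0,-1.4,0,0,0],[0,0,-2.4,0,0,0],[0,0,-3.2,0,0,0],[0,0,-3.5,0,0,0],[0,0,-3.5,0,0,0]],
], claw=1)

```text
time: 28.25
position: [0.4781, 0.3168, 0.3338]
tool_rot: [0.944, 0.33, -0.001, 0.003]
ft_force: [-1.1, 0.3, -4.5]
grip_width: 0.0277
grip_force: 50.0
```

Run:
```python
from h import *
print(get_obs()["moment"],get_obs()["grip_width"])
step(crate(-37,52,160),-9)
```

```text
[ 0.03191235 -0.0548228   0.03055488] 0.027701639189586874
[-5.794, 9.712, 0.314, 0.003, 0.006, -0.741]
```

Call:
move_arm([
  [[-5.8,9.7,0,0,0,-0.74],[-5.8,9.7,0,0,0,-0.74],[-5.8,9.7,0,0,0,-0.74],[-5.8,9.7,0,0,0,-0.74],[-5.8,9.7,0,0,0,-0.74],[-5.8,9.7,0,0,0,-0.74],[-5.8,9.7,0,0,0,-0.74],[-5.8,9.7,0,0,0,-0.74],[-5.8,9.7,0.9,0,0,-0.74],[-5.8,9.7,1.7,0,0,-0.74],[-5.8,9.7,1.7,0,0,-0.74]],
])

```text
time: 29.62
position: [0.5366, -0.131, 0.2646]
tool_rot: [0.761, 0.649, -0.005, -0.003]
ft_force: [-1.1, -0.1, -3.7]
grip_width: 0.0276
grip_force: 50.0
```

Run:
```python
from h import *
print(get_obs()["grip_width"],get_obs()["ft_force"])
step(crate(-37,52,29.5),-9)
c=camera("scene");S=tocr(cloud(c));im=c["pixels"];hsv=cv2.cvtColor(im,cv2.COLOR_BGR2HSV)
b=(hsv[...,0]<18)&(hsv[...,1]>80)
m=(S[...,2]>65)&(S[...,2]<125)&(abs(S[...,0]+37)<40)&(abs(S[...,1]-52)<70)&b
P=S[m]
for y in range(-20,120,10):
    k=P[(P[:,1]>=y)&(P[:,1]<y+10)]
    if len(k): print(y,len(k),np.round(k[:,2].min()),np.round(k[:,2].max()),np.round(k[:,0].min()),np.round(k[:,0].max()))
```

```text
0.027638145227013192 [-1.10865943 -0.12418356 -3.6753844 ]
[0.001, 0.078, 1.777, -0.01, 0.003, -0.001]
0 52 77.0 106.0 -52.0 -26.0
10 78 74.0 109.0 -53.0 -25.0
20 70 78.0 109.0 -52.0 -25.0
30 56 77.0 107.0 -53.0 -25.0
40 19 77.0 111.0 -29.0 -17.0
50 1 83.0 83.0 -19.0 -19.0
```

Call:
move_arm([
  [[0,0.08,0.6,0,0,0],[0,0.08,1.1,0,0,0],[0,0.08,1.5,0,0,0],[0,0.08,1.65,0,0,0],[0,0.08,1.75,0,0,0],[0,0.08,1.75,0,0,0]],
])

```text
time: 30.42
position: [0.5416, -0.1324, 0.1989]
tool_rot: [0.761, 0.649, -0.002, 0.002]
ft_force: [-0.4, 0.6, -3.7]
grip_width: 0.0277
grip_force: 50.0
```

Call:
move_arm([
  [[0,0,0.0,0,0,0],[0,0,0,0,0,0],[0,0,0,0,0,0],[0,0,-0.8,0,0,0],[0,0,-1.8,0,0,0],[0,0,-3.0,0,0,0],[0,0,-3.5,0,0,0],[0,0,-3.5,0,0,0]],
], claw=0.12)

```text
time: 31.42
position: [0.542, -0.1316, 0.3406]
tool_rot: [0.761, 0.649, -0.001, 0.004]
ft_force: [-0.4, 0.9, 0.5]
grip_width: 0.0381
grip_force: 0.0
```

Run:
```python
from h import *
wlook(cr=True);look();step([.6120,.3147,.16],-30)
```

```text
(array([194.5, 153.3]), array([22.9, 33.1]), 4.8, array([30.5, 46.6, 56.4]), 1017)
(array([74. , 54.4]), array([ 10.4, 106.8]), 4.4, array([25.8, 42.8, 56.6]), 1078)
(array([-33.3,  48.7]), array([29.8, 89.9]), 0.2, array([28.4, 37.1, 39.8]), 2462)
(array([-34.9, -75.2]), array([37.3, 29.7]), 89.6, array([35.3, 38. , 40. ]), 683)
head (array([611. , 314.7]), array([85.9, 24.3]), 59.1, array([26.4, 34. , 40. ]), 211)
[11.292, -0.007, 0.289, 0.0, 0.006, 0.366]
```

Call:
move_arm([
  [[11.3,0,0,0,0,0.366],[11.3,0,0,0,0,0.366],[11.3,0,0,0,0,0.366],[11.3,0,0,0,0,0.366],[11.3,0,0,0,0,0.366],[11.3,0,0,0,0,0.366],[11.3,0,0,0,0,0.366],[11.3,0,0,0,0,0.366],[11.3,0,1.2,0,0,0.366],[11.3,0,2.0,0,0,0.366],[11.3,0,2.0,0,0,0.366]],
], claw=-0.1)

```text
time: 32.9
position: [0.6107, 0.3138, 0.2505]
tool_rot: [0.866, 0.5, -0.007, 0.001]
ft_force: [-0.0, -0.0, 0.1]
grip_width: 0.0479
grip_force: 0.0
```

Run:
```python
from h import *
wlook();step([.6120,.3150,.028],-30)
```

```text
(array([821.6, 321.1]), array([ 4.5, 76.8]), 12.4, array([25.8, 40.2, 56.7]), 4442)
(array([613.7, 321.5]), array([75.7, 26.7]), 60.3, array([27.6, 35.9, 38.2]), 3798)
[0.036, -0.006, 1.528, -0.002, 0.01, -0.0]
```

Call:
move_arm([
  [[0.03,0,0.5,0,0,0],[0.03,0,1.0,0,0,0],[0.03,0,1.35,0,0,0],[0.03,0,1.53,0,0,0],[0.03,0,1.53,0,0,0]],
])

```text
time: 33.58
position: [0.613, 0.315, 0.194]
tool_rot: [0.866, 0.5, -0.002, 0.002]
ft_force: [-0.8, 0.2, -0.2]
grip_width: 0.0478
grip_force: 0.0
```

Call:
move_arm([
  [[0,0,0,0,0,0],[0,0,0,0,0,0],[0,0,0,0,0,0],[0,0,0,0,0,0],[0,0,0,0,0,0],[0,0,-0.6,0,0,0],[0,0,-1.4,0,0,0],[0,0,-2.4,0,0,0],[0,0,-3.2,0,0,0],[0,0,-3.5,0,0,0],[0,0,-3.5,0,0,0]],
], claw=1)

```text
time: 34.95
position: [0.6134, 0.3156, 0.3343]
tool_rot: [0.866, 0.5, -0.002, 0.003]
ft_force: [0.3, -0.5, -5.2]
grip_width: 0.0278
grip_force: 50.0
```

Run:
```python
from h import *
print(get_obs()["moment"],get_obs()["grip_width"])
step(crate(38,52,160),-9)
```

```text
[ 0.02853623 -0.06492609 -0.03253201] 0.02775376262221501
[-9.935, 5.73, 0.33, 0.002, 0.006, -0.367]
```

Call:
move_arm([
  [[-9.9,5.73,0,0,0,-0.367],[-9.9,5.73,0,0,0,-0.367],[-9.9,5.73,0,0,0,-0.367],[-9.9,5.73,0,0,0,-0.367],[-9.9,5.73,0,0,0,-0.367],[-9.9,5.73,0,0,0,-0.367],[-9.9,5.73,0,0,0,-0.367],[-9.9,5.73,0,0,0,-0.367],[-9.9,5.73,0.9,0,0,-0.367],[-9.9,5.73,1.7,0,0,-0.367],[-9.9,5.73,1.7,0,0,-0.367]],
])

```text
time: 36.33
position: [0.6116, -0.141, 0.265]
tool_rot: [0.76, 0.65, -0.005, -0.003]
ft_force: [-0.5, -0.0, -4.6]
grip_width: 0.0278
grip_force: 50.0
```

Run:
```python
from h import *
print(get_obs()["grip_width"],get_obs()["ft_force"])
step(crate(38,52,29.5),-9)
c=camera("scene");S=tocr(cloud(c));im=c["pixels"];hsv=cv2.cvtColor(im,cv2.COLOR_BGR2HSV)
b=(hsv[...,0]<18)&(hsv[...,1]>80)
m=(S[...,2]>65)&(S[...,2]<125)&(abs(S[...,0]-38)<40)&(abs(S[...,1]-52)<70)&b
P=S[m]
for y in range(-20,120,10):
    k=P[(P[:,1]>=y)&(P[:,1]<y+10)]
    if len(k): print(y,len(k),np.round(k[:,2].min()),np.round(k[:,2].max()),np.round(k[:,0].min()),np.round(k[:,0].max()))
t=camera("top");
im=np.vstack([cv2.resize(c["pixels"][210:370,180:380],(640,512))]);im=cv2.hconcat([im[:, :400],cv2.resize(t["pixels"][125:245,365:485],(400,512))]) if 0 else im
cv2.imwrite("pics/s6.png",im)
```

```text
0.0277653400366939 [-0.5069944  -0.02875638 -4.60064722]
[-0.046, 0.061, 1.787, -0.011, 0.003, 0.0]
0 2 84.0 93.0 26.0 45.0
10 122 77.0 108.0 22.0 50.0
20 76 80.0 108.0 21.0 51.0
30 65 78.0 107.0 22.0 50.0
40 41 76.0 110.0 9.0 58.0
50 2 84.0 119.0 21.0 57.0
60 1 96.0 96.0 56.0 56.0
```

View pics/s6.png

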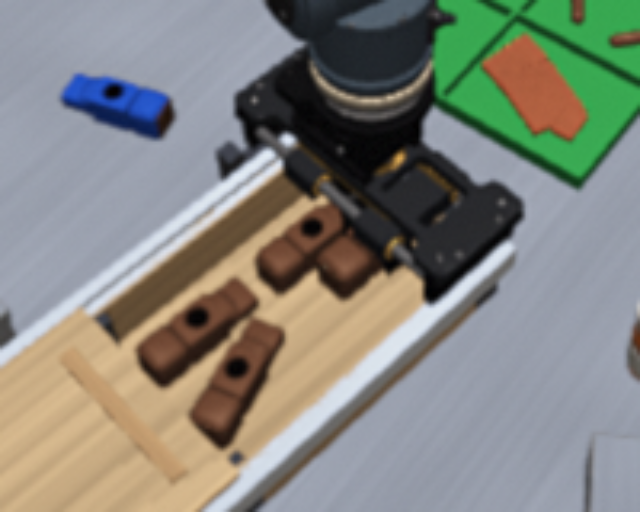

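Three heads are flat at (195,320), (240,370) and (310,235), and the held one hangs over free floor. I'll lower and release it.

Call:
move_arm([
  [[-0.05,0.06,0.6,0,0,0],[-0.05,0.06,1.1,0,0,0],[-0.05,0.06,1.5,0,0,0],[-0.05,0.06,1.68,0,0,0],[-0.05,0.06,1.78,0,0,0],[-0.05,0.06,1.78,0,0,0]],
])

```text
time: 37.17
position: [0.6157, -0.1449, 0.1983]
tool_rot: [0.76, 0.649, -0.002, 0.002]
ft_force: [0.3, -0.5, -5.0]
grip_width: 0.0279
grip_force: 50.0
```

Call:
move_arm([
  [[0,0,0.0,0,0,0],[0,0,0,0,0,0],[0,0,0,0,0,0],[0,0,-0.8,0,0,0],[0,0,-1.8,0,0,0],[0,0,-3.0,0,0,0],[0,0,-3.5,0,0,0],[0,0,-3.5,0,0,0]],
], claw=0.12)

```text
time: 38.17
position: [0.6162, -0.1441, 0.3407]
tool_rot: [0.76, 0.65, -0.001, 0.004]
ft_force: [0.1, 0.3, -0.6]
grip_width: 0.0385
grip_force: 0.0
```

Run:
```python
from h import *
wlook(cr=True);look()
c=camera("top");W=cloud(c);Z=W[...,2];t=(Z>.112)&(Z<.135);t[:,:480]=0;t[:150]=0;t[260:]=0;t[:,560:]=0;print("tab",rect(W,t))
p=tabp(230,0);print(p);step(p+[0,0,.07],-9)
```

```text
(array([194.6, 152.9]), array([20.7, 33.7]), 7.5, array([29.8, 46.1, 55.3]), 778)
(array([-72.7,  54.6]), array([106.3,  10.3]), 87.2, array([26.1, 42.4, 56.3]), 1190)
(array([-33.3,  48.8]), array([30.3, 90.3]), 0.4, array([27.6, 36.9, 39.7]), 2555)
(array([41.9, 48.9]), array([89.9, 29. ]), 89.8, array([28.3, 37.2, 39.8]), 2372)
(array([267. , -65.1]), array([39.5, 10.3]), 38.5, array([36.8, 48.3, 58.7]), 532)
(array([ 20.5, -75.9]), array([29.4, 47. ]), 21.1, array([30.8, 37.8, 39.7]), 756)
tab (array([ 429.9, -354.7]), array([29.8, 12.2]), 82.3, array([118.2, 123.6, 126.9]), 51)
[ 0.42820783 -0.35093862  0.105     ]
[-5.846, -3.806, -0.009, -0.002, 0.005, 0.0]
```

All four lie flat. Back to the tab.

Call:
move_arm([
  [[-5.83,-3.8,-0.5,0,0,0],[-5.83,-3.8,-0.5,0,0,0],[-5.83,-3.8,-0.5,0,0,0],[-5.83,-3.8,-0.5,0,0,0],[-5.83,-3.8,0,0,0,0],[-5.83,-3.8,0,0,0,0],[-5.83,-3.8,0,0,0,0],[-5.83,-3.8,0.6,0,0,0],[-5.83,-3.8,1.2,0,0,0],[-5.83,-3.8,1.74,0,0,0],[-5.83,-3.8,1.74,0,0,0]],
], claw=-0.3)

```text
time: 39.7
position: [0.4297, -0.3493, 0.2687]
tool_rot: [0.76, 0.65, -0.002, 0.0]
ft_force: [-0.1, -0.6, 1.4]
grip_width: 0.0568
grip_force: 0.0
```

Call:
move_arm([
  [[0,0,0,0,0,0],[0,0,0,0,0,0],[0,0,0,0,0,0],[0,0,0,0,0,0],[0,0,0,0,0,0],[0,0,0,0,0,0],[0,0,0,0,0,0],[0,0,0,0,0,0]],
], claw=1, squeeze=20)

```text
time: 40.7
position: [0.4284, -0.3508, 0.2701]
tool_rot: [0.76, 0.65, -0.003, 0.001]
ft_force: [-5.5, 0.3, 5.7]
grip_width: 0.0119
grip_force: 20.0
```

Run:
```python
from h import *
o=get_obs();print(o["grip_width"],o["grip_force"])
b=np.array(step(tabp(230,0),-9))
for op,th in [(230,.1),(230,.2),(230,.3)]:
    print(op,th,np.round(np.array(step(tabp(op,th),-9,th,False))-b,3).tolist())
```

```text
0.011914296180180228 19.99984946280165
[-0.004, -0.004, 0.028, -0.002, 0.005, 0.0]
230 0.1 [-0.508, -0.001, -0.267, 0.0, 0.1, 0.0]
230 0.2 [-1.04, -0.001, -0.482, 0.0, 0.2, 0.0]
230 0.3 [-1.591, -0.002, -0.643, 0.0, 0.3, 0.0]
```

Call:
move_arm([
  [[-0.25,0,-0.14,0,0.05,0],[-0.507,0,-0.27,0,0.1,0],[-0.77,0,-0.38,0,0.15,0],[-1.038,0,-0.485,0,0.2,0],[-1.31,0,-0.57,0,0.25,0],[-1.588,0,-0.648,0,0.3,0],[-1.588,0,-0.648,0,0.3,0],[-1.588,0,-0.648,0,0.3,0]],
])

```text
time: 41.7
position: [0.4185, -0.4134, 0.2957]
tool_rot: [0.752, 0.643, 0.11, -0.096]
ft_force: [-5.6, -1.0, -1.0]
grip_width: 0.012
grip_force: 20.0
```

Run:
```python
from h import *
o=get_obs();print(o["grip_width"],o["grip_force"])
for op,th in [(230,.3),(0,.3),(-2,.3)]:
    print(op,th,np.round(np.array(step(tabp(op,th),-9,th,False)),3).tolist())
```

```text
0.011967233812802998 19.999544385318586
230 0.3 [-0.011, -0.005, 0.013, -0.002, 0.007, 0.0]
0 0.3 [5.494, -0.001, 1.675, -0.002, 0.007, 0.0]
-2 0.3 [5.541, -0.001, 1.69, -0.002, 0.007, 0.0]
```

Call:
move_arm([
  [[0.3,0,0.09,0,0,0],[0.85,0,0.257,0,0,0],[1.4,0,0.423,0,0,0],[2.0,0,0.604,0,0,0],[2.6,0,0.785,0,0,0],[3.2,0,0.966,0,0,0],[3.8,0,1.148,0,0,0],[4.4,0,1.329,0,0,0],[4.9,0,1.48,0,0,0],[5.3,0,1.6,0,0,0],[5.5,0,1.661,0,0,0],[5.55,0,1.676,0,0,0]],
])

```text
time: 43.2
position: [0.4548, -0.1851, 0.2957]
tool_rot: [0.751, 0.644, 0.109, -0.094]
ft_force: [-9.5, -8.9, -6.3]
grip_width: 0.0117
grip_force: 20.0
```

Run:
```python
from h import *
o=get_obs();print(o["grip_width"],o["grip_force"])
for op,th in [(0,.3),(0,.2),(0,.1),(0,0)]:
    print(op,th,np.round(np.array(step(tabp(op,th),-9,th,False)),3).tolist())
c=camera("scene");cv2.imwrite("pics/s7.png",cv2.resize(c["pixels"][190:370,140:380],(720,540)))
```

```text
0.011704515280665087 19.99903688138147
0 0.3 [-0.04, -0.008, 0.005, -0.002, 0.012, 0.003]
0 0.2 [0.441, -0.005, 0.318, -0.002, -0.088, 0.003]
0 0.1 [0.888, -0.003, 0.678, -0.002, -0.188, 0.003]
0 0 [1.297, -0.001, 1.081, -0.002, -0.288, 0.003]
```

View pics/s7.png

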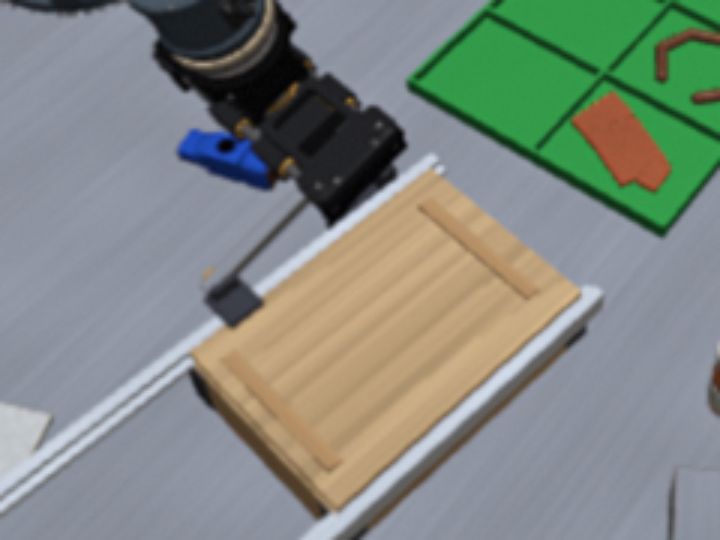

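The lid is shut (pressing on the stop at 9 N) with the bar raised. I'll lower it into the notch and release.

Call:
move_arm([
  [[0.24,0,0.15,0,-0.05,0],[0.48,0,0.31,0,-0.1,0],[0.71,0,0.49,0,-0.15,0],[0.92,0,0.67,0,-0.2,0],[1.13,0,0.87,0,-0.25,0],[1.31,0,1.06,0,-0.3,0],[1.31,0,1.06,0,-0.3,0],[1.31,0,1.06,0,-0.3,0]],
])

```text
time: 44.25
position: [0.4646, -0.1234, 0.2706]
tool_rot: [0.76, 0.65, -0.003, 0.001]
ft_force: [-6.5, -7.3, -3.0]
grip_width: 0.0117
grip_force: 20.0
```

Call:
move_arm([
  [[0,0,0,0,0,0],[0,0,0,0,0,0],[0,0,0,0,0,0],[0,0,0,0,0,0],[0,0,0,0,0,0],[0,0,-0.8,0,0,0],[0,0,-1.6,0,0,0],[0,0,-2.6,0,0,0],[-1.5,0,-4,0,0,0],[-3,-1,-4,0,0,0],[-4,-2,-4,0,0,0],[-4,-2,-4,0,0,0]],
], claw=-0.2)

```text
time: 45.75
position: [0.3593, -0.269, 0.4324]
tool_rot: [0.762, 0.648, -0.002, 0.002]
ft_force: [0.6, 1.1, -0.8]
grip_width: 0.0519
grip_force: 0.0
```

Run:
```python
from h import *
print(get_obs()["position"])
for n in("top","scene"):
    c=camera(n);W=cloud(c);Q=tocr(W)
    t=(Q[...,2]>105)&(Q[...,2]<135)&(abs(Q[...,0]+112)<25)&(abs(Q[...,1]-48)<50);print(n,"tab crate",rect(Q/1000,t))
    l=(Q[...,2]>60)&(Q[...,2]<70)&(abs(Q[...,0])<70);P=Q[l];print("lid y",np.round(np.percentile(P[:,1],[1,99]),1))
cv2.imwrite("pics/s8.png",cv2.resize(c["pixels"][150:370,140:450],(775,550)))
```

```text
[ 0.35926403 -0.26902838  0.4324339 ]
top tab crate (array([-109.4,   48.2]), array([35. , 12.4]), 89.9, array([111.8, 123.2, 127.8]), 64)
lid y [-117.2  115.3]
scene tab crate (array([-110.1,   47.9]), array([34.8, 12.6]), 83.6, array([106.8, 120.4, 125.6]), 132)
lid y [-114.5 1657.5]
```

View pics/s8.png

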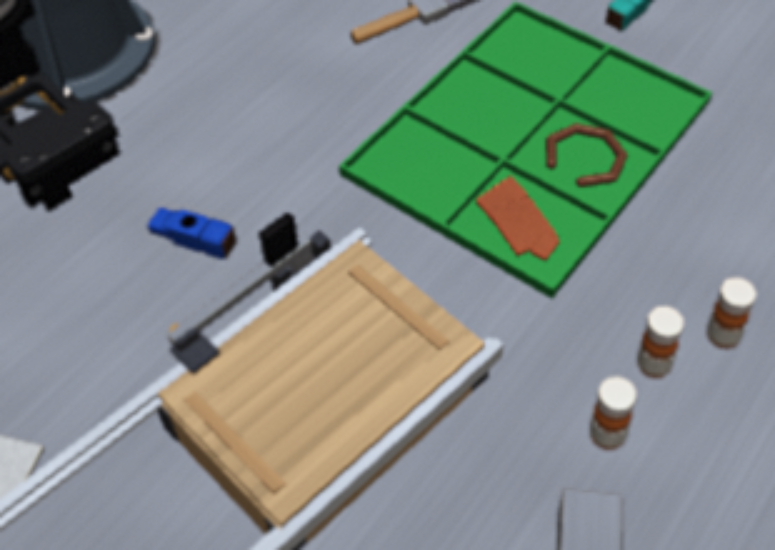

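The lid is shut and the bar is level, with the tab upright at (280,240) and its top at ~125 mm. The horseshoe and sherd are still in the tray. Handing in.

```bash
python3 -c "
from rig import *
print(hand_in())"
```

```text
the job is handed in; nothing more can be done
None
```

The job is handed in at about 46 s of the 208 s: all four hammer heads were flat on the crate floor when last seen before the lid was shut, and the lid is shut with the bar level in its notch; the horseshoe and sherd are still in the tray.

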